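# Release the lid stay of the orange-lidded parts drawer and shut it

### The job

The orange-lidded parts drawer stands open, its lid locked by a stay beside the lid hinge. Lift that drawer's stay by its red tab as far as it goes, let go so that it stays up, then press the orange lid down fully shut. Leave the blue-lidded drawer as it is, its lid open and its stay down.

Things in the scene. Friction and masses are not known exactly. Their poses are not given: they have to be found in the camera images.
- orange_drawer: Plywood compartment drawer fixed to the table, 180 (x) x 130 (y) x 60 mm high, with an orange lid 180 x 130 x 6 mm. Origin: centre of its underside, on the table; +x points to the hinge side, away from the robot (yaw up to 12 degrees), +y left. Hinge line along y at x = +90, z = 60 mm. Steel bracket of the stay at its right: x +65 to +135, y -65 to -142 mm, 75 mm high.
- orange_lid (a joint): Lid angle, rad: 0 shut (level on the rim), 1.1 to 1.18 at the start. At angle q the free edge is 180 cos(q) mm from the hinge line in the drawer's -x and 180 sin(q) mm above it. Stiff hinge: it stays where left; some 2 to 5 N at the free edge moves it. While the stay is down it blocks the lid from closing below about 1.0 rad.
- orange_stay (a joint): Upward travel of the orange drawer's stay, m: 0 down (locking), 0.045 fully lifted; above 0.030 the lid is free to shut. It slides straight up against about 5 N of friction and weight and stays where it is left.
- orange_tab (a point): Centre of the red grip tab on top of the orange drawer's stay, moving with it. Tab 14 (drawer's x) x 30 (y) x 36 mm high. Stay down: 106 mm above the table, at x = +102, y = -120 mm in the drawer's frame, 13 mm of bar bare between tab and bracket.
- blue_lid (a joint): Lid angle of the other drawer, alike but with a blue lid, rad: open at 1.1 to 1.18. The drawers stand side by side in either order, centres 290 mm or more apart. To be left alone. Tape roll, toy house and filament spool lie around, up to 50 mm tall.
- blue_stay (a joint): Upward travel of the blue-lidded drawer's stay, m; it has the same red tab. 0 down. To be left down.

How it is judged:
By the outcome, as a careful person would: the job done as asked, in the order asked, and still so for the second after the job is handed in, with the robot touching nothing.
It also fails if it takes over 48 s, if anything falls off the work surface, if the arm or the gripper's body presses on something with over 40 N, if the wrist force passes 120 N, or if a joint passes its speed limit or range.

### The arm

A 6-joint arm with a two-finger parallel gripper is mounted at the origin on the work surface. World frame = base frame: x ahead of the robot, y to its left, z up, the work surface at z = 0. Lengths are in m, angles in rad, forces in N, time in s.
With the tool pointing down it reaches from about 0.275 to 0.875 m from the base axis. Payload 12.5 kg.
Tool frame: the origin (TCP) lies at the centre of the arm's flange, where the gripper is bolted on; the fingertips stand 173 mm ahead of it and the grasp point (between the pads) lies 155 mm ahead of it; z points along the fingers, y is the line along which they close (so a half turn about z gives the same grasp; the last joint's range is limited). The gripper opens to 85 mm and grips with 20 to 120 N. Pads are 22 mm wide; open, the fingers measure 114 mm over their backs; the gripper's body (76 mm by 85 mm) begins 54 mm behind the grasp point. The pads swing forward as they close: fully open they stand 13 mm farther back than shut.
Start: joints at [1.19, 0.351, 1.652, -0, 1.139, -0.085], TCP at [0.16, 0.526, 0.405] pointing down, gripper open.
Joint ranges: [-2.75, 2.75], [-0.79, 2.1], [0.01, 2.65], [-1.57, 4.71], [0.07, 3.14], [-2.87, 2.87]. Speed limits (rad/s): [2.22, 2.22, 2.79, 3.14, 3.14, 3.14].

### API

Orientations are given as a unit quaternion [w, x, y, z].
In Python, from bench import status, cams, job gives the robot as it stands.
- The arm moves only by the shell command python3 -m crank 'ROWS'. ROWS is JSON, a list of rows, each a list of 5 numbers: the closure, from 0 (fully open) to 1 (shut), then the shift along the tool's x, y, z as a fraction of full scale, then the turn about the tool's z as a fraction of full scale. A call has 1 to 12 rows; each row shifts and turns the commanded pose from where the row before left it, along the tool's axes as they then stand; what a row does not reach is not made up. Full scale, the value 1, is 2 cm for a shift and 4 degrees for a turn. A row lasts 1/8 s, in which the tool goes at most 62.5 mm and 10.7 degrees, less where a joint would pass 70% of its speed; a pose out of reach is approached as far as the arm can. A call with a number of a shift or a turn outside -1 to 1 is refused whole. A call with a gripper value outside its range is refused whole. The fingers move at their own pace and stop on an object; the grip force is fixed at half the most. Time passes only in rows, so rows that do not move let the fingers close. It gives the time, the measured TCP pose, the force, the opening and the grip force at its end, in the units of the state.
- status.observe(): the state, without advancing time (a new reading comes with each control period).
- cams.capture(name): name is "scene" or "side" or "wrist"; returns the picture (420x560x3 uint8, red, green, blue); there is no depth.
- cams.get_calibration(name): a dict with "camera_matrix" (3x3 intrinsics, pixels), "origin" and "rotation" of the camera in the world. Camera axes: x right, y down, z forward; pixel columns grow to the right and rows downward; lengths in m; the calibration is good to about 2 mm. A picture is of the moment at which its call begins: read the wrist's pose just before it. get_calibration takes no time and is no camera call; for the wrist camera it gives the pose at the moment of the call.
- job.hand_in(): hands the job in; it is judged then, once.
The state is a dict: "clock": time; "qpos": joint angles; "joint_velocities": joint speeds; "effort": joint torques, N m; "eef_pos": TCP position; "orientation": TCP orientation; "contact_force": force on the tool from outside, world axes, zero at the start; "torque": the same for the moment, N m; "opening": finger opening in m; "gripper_force": force on a finger pad.
Only numpy, scipy, OpenCV 4.12 (cv2) and the standard library are available. Lean on these libraries where they do the work, as an engineer would, in place of code of your own. Each camera call takes 0.05 s, during which the arm holds its last target. There are 200 camera calls.

## Working session

There is one attempt and no reset: what is moved stays moved. The work goes in short steps, Python scripts to look and compute and a shell command to move; the robot and the scene stay as the last step left them, time stands still between calls to the robot, and variables do not carry over. Pictures are saved under pics/ and viewed, at most 10 in all, crops included, and the job is handed in when it is done.

```bash
mkdir -p pics
python3 - <<'E'
from bench import status,cams
import cv2,json
s=status.observe();print({k:s[k] for k in('clock','eef_pos','orientation','opening','contact_force')})
for n in('scene','side'):
    im=cams.capture(n);cv2.imwrite(f'pics/{n}0.png',im[:,:,::-1])
    c=cams.get_calibration(n);print(n,c)
E
```

```text
{'clock': 0.0, 'eef_pos': array([0.16026077, 0.52599878, 0.40415548]), 'orientation': array([-1.29698447e-04,  1.47355589e-01,  9.89083403e-01, -5.79138441e-04]), 'opening': 0.08571806980422123, 'contact_force': array([-0.05689831,  0.25192197, -0.52425148])}
scene {'camera_matrix': array([[406.65619432,   0.        , 278.64732414],
       [  0.        , 406.65619432, 212.75243135],
       [  0.        ,   0.        ,   1.        ]]), 'origin': array([ 1.01680712, -0.10932839,  0.78322162]), 'rotation': array([-0.21373804,  0.72752706,  0.62532275, -0.18436888])}
side {'camera_matrix': array([[420.55719145,   0.        , 283.17364426],
       [  0.        , 420.55719145, 198.27249597],
       [  0.        ,   0.        ,   1.        ]]), 'origin': array([ 0.3035969 , -0.41715646,  0.57590377]), 'rotation': array([-0.35612174,  0.88480834, -0.28229532,  0.10296053])}
```

View pics/scene0.png

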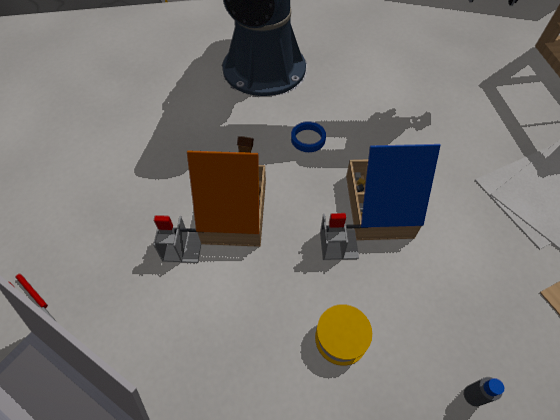

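View pics/side0.png

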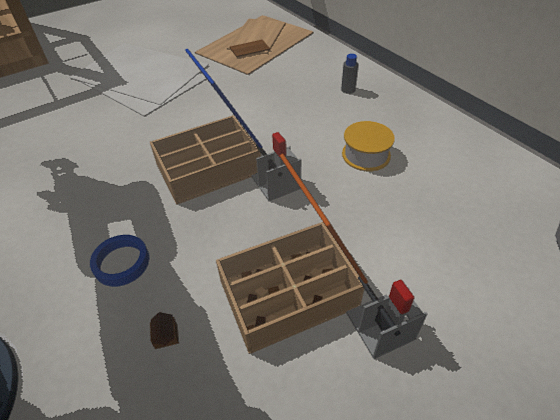

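The scene view shows orange at the left (robot's right) with its tab at about (164,223). In the side view that tab is at about (402,297), with the box rim corners at (217,262), (323,225) and (362,287). I'll enlarge both.

Run:
```python
import cv2,numpy as np
a=cv2.imread('pics/side0.png')[210:370,205:435];b=cv2.imread('pics/scene0.png')[130:275,125:275]
a=cv2.resize(a,None,fx=3.4,fy=3.4,interpolation=cv2.INTER_CUBIC)
cv2.imwrite('pics/sidec.png',a)
cv2.imwrite('pics/scenec.png',cv2.resize(b,None,fx=4,fy=4,interpolation=cv2.INTER_CUBIC))
```

```text
(no output)
```

View pics/sidec.png

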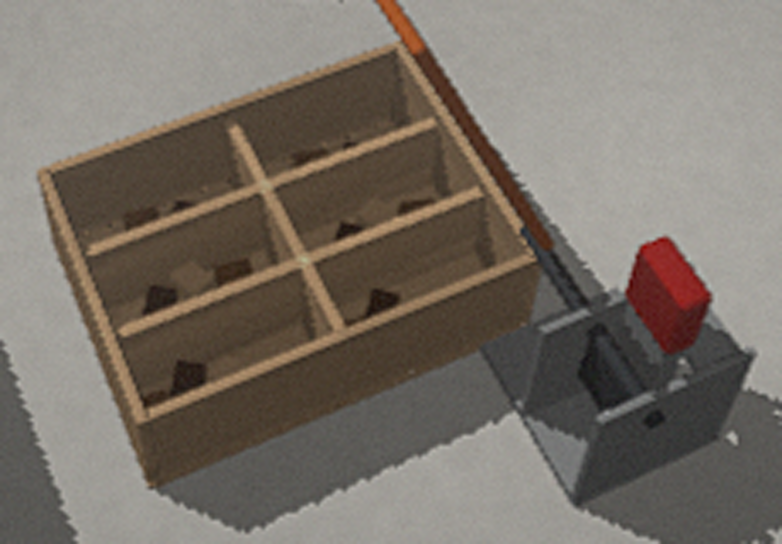

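View pics/scenec.png

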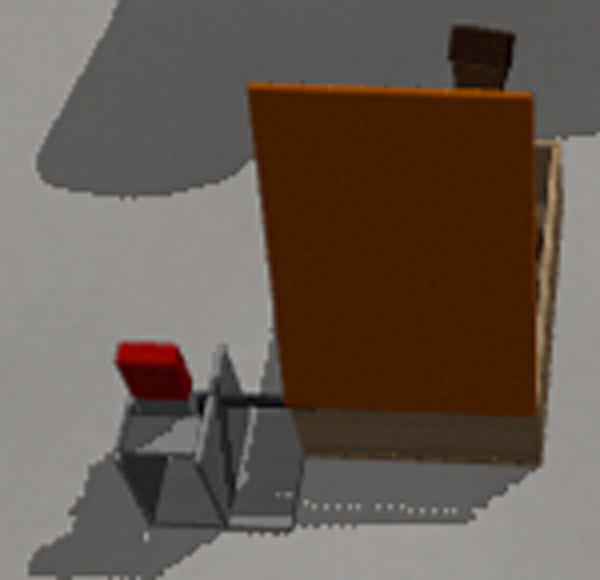

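```bash
cat > h.py <<'E'
import numpy as np
from scipy.spatial.transform import Rotation as R
def q2R(q): return R.from_quat([q[1],q[2],q[3],q[0]]).as_matrix()
def proj(c,P):
    p=(np.asarray(P)-c['origin'])@q2R(c['rotation']); p=p@np.array(c['camera_matrix']).T
    return p[:,:2]/p[:,2:]
def world(v,L):
    c,s=np.cos(v[2]),np.sin(v[2]); L=np.asarray(L,float)/1000
    return np.c_[v[0]+c*L[:,0]-s*L[:,1],v[1]+s*L[:,0]+c*L[:,1],L[:,2]]
E
python3 - <<'E'
from h import *
from bench import cams,status
from scipy.optimize import least_squares
cs,cc=cams.get_calibration('side'),cams.get_calibration('scene')
LS=[[-90,65,60],[90,65,60],[90,-65,60],[-90,-65,60],[-90,-65,0],[102,-120,124]]
US=np.array([[42,172],[402,45],[535,258],[145,415],[152,487],[673,273]])/3.4+[205,210]
LC=[[90,-65,0],[90,65,0],[-90,65,60],[102,-120,124]]
UC=np.array([[303,457],[541,466],[560,143],[150,354]])/4+[125,130]
f=lambda v:np.r_[proj(cs,world(v,LS))-US,proj(cc,world(v,LC))-UC].ravel()
r=least_squares(f,[.45,-.1,0],loss='soft_l1')
print(r.x,np.degrees(r.x[2]));print(f(r.x).reshape(-1,2).round(1))
np.save('pose.npy',r.x)
print('tab',world(r.x,[[102,-120,106]]))
# lid edge angle from scene
for q in np.arange(1.06,1.22,.02):
    L=[[90-180*np.cos(q),s*65,60+180*np.sin(q)] for s in(-1,1)]
    print(q.round(2),proj(cc,world(r.x,L)).round(1).tolist())
print((np.array([[250,85],[532,93]])/4+[125,130]))
s=status.observe();print(q2R(s['orientation']).round(3));print(cams.get_calibration('wrist')['origin'],q2R(cams.get_calibration('wrist')['rotation']).round(2))
E
```

```text
[ 0.49853821 -0.13432575 -0.20190287] -11.568182069309366
[[-1.7 -2.1]
 [-0.1 -2.5]
 [ 3.  -1.1]
 [-2.5  1.8]
 [-0.9  0.1]
 [ 0.8 -1.6]
 [-0.6  0.3]
 [-0.7  0.8]
 [-0.4 -0.5]
 [-2.4 -0.5]]
tab [[ 0.57440219 -0.27234262  0.106     ]]
1.06 [[188.4, 146.8], [258.5, 149.5]]
1.08 [[188.0, 147.5], [258.3, 150.2]]
1.1 [[187.5, 148.2], [258.2, 150.9]]
1.12 [[187.0, 148.9], [258.0, 151.6]]
1.14 [[186.5, 149.7], [257.8, 152.4]]
1.16 [[186.1, 150.5], [257.6, 153.3]]
1.18 [[185.6, 151.4], [257.4, 154.1]]
1.2 [[185.1, 152.3], [257.3, 155.1]]
[[187.5  151.25]
 [258.   153.25]]
[[-0.957  0.292 -0.   ]
 [ 0.292  0.957 -0.001]
 [ 0.    -0.001 -1.   ]]
[0.08404555 0.54884939 0.37478146] [[ 0.29  0.91  0.3 ]
 [ 0.96 -0.28 -0.09]
 [-0.    0.31 -0.95]]
```

```bash
cat >> h.py <<'E'
def plan(s,goal,yawturn,n,nr):
    # rows: straight world line in n rows, tool-z turn (deg) over the first nr rows
    M=q2R(s['orientation']); d=(np.asarray(goal)-s['eef_pos'])/n; out=[]
    for i in range(n):
        out.append(np.r_[0,(d@M)/.02,(yawturn/nr/4 if i<nr else 0)].round(2).tolist())
        if i<nr: M=M@R.from_euler('z',yawturn/nr,degrees=True).as_matrix()
    return out
E
python3 - <<'E'
from h import *
from bench import status
s=dict(status.observe());s['eef_pos']=s['eef_pos']+[0,0,.06]
p=plan(s,[.574,-.272,.44],84.6,46,22)
for r in p[:23]:print(r)
E
```

```text
[0.0, -0.68, -0.7, 0.03, 0.96]
[0.0, -0.73, -0.65, 0.03, 0.96]
[0.0, -0.77, -0.6, 0.03, 0.96]
[0.0, -0.81, -0.55, 0.03, 0.96]
[0.0, -0.84, -0.49, 0.03, 0.96]
[0.0, -0.88, -0.43, 0.03, 0.96]
[0.0, -0.9, -0.38, 0.03, 0.96]
[0.0, -0.93, -0.31, 0.03, 0.96]
[0.0, -0.94, -0.25, 0.03, 0.96]
[0.0, -0.96, -0.19, 0.03, 0.96]
[0.0, -0.97, -0.12, 0.03, 0.96]
[0.0, -0.98, -0.06, 0.03, 0.96]
[0.0, -0.98, 0.01, 0.03, 0.96]
[0.0, -0.97, 0.07, 0.03, 0.96]
[0.0, -0.97, 0.14, 0.03, 0.96]
[0.0, -0.96, 0.2, 0.03, 0.96]
[0.0, -0.94, 0.27, 0.03, 0.96]
[0.0, -0.92, 0.33, 0.03, 0.96]
[0.0, -0.9, 0.39, 0.03, 0.96]
[0.0, -0.87, 0.45, 0.03, 0.96]
[0.0, -0.84, 0.51, 0.03, 0.96]
[0.0, -0.8, 0.56, 0.03, 0.96]
[0.0, -0.76, 0.61, 0.03, 0.0]
```

```bash
python3 -m crank '[[0,-0.7,-0.7,-1,0.96],[0,-0.75,-0.65,-1,0.96],[0,-0.77,-0.6,-1,0.96],[0,-0.8,-0.55,0,0.96],[0,-0.85,-0.5,0,0.96],[0,-0.9,-0.45,0,0.96],[0,-0.9,-0.4,0,0.96],[0,-0.93,-0.3,0,0.96],[0,-0.95,-0.25,0,0.96],[0,-0.95,-0.2,0,0.96],[0,-0.97,-0.1,0,0.96],[0,-0.98,-0.05,0,0.96]]'
python3 -m crank '[[0,-0.98,0,0,0.96],[0,-0.97,0.05,0,0.96],[0,-0.97,0.15,0,0.96],[0,-0.96,0.2,0,0.96],[0,-0.95,0.25,0,0.96],[0,-0.9,0.35,0,0.96],[0,-0.9,0.4,0,0.96],[0,-0.87,0.45,0,0.96],[0,-0.85,0.5,0,0.96],[0,-0.8,0.55,0,0.96],[0,0,0,0,0],[0,0,0,0,0]]'
python3 - <<'E'
from h import *
from bench import status
s=status.observe()
M=q2R(s['orientation']);print(s['clock'],s['eef_pos'],M.round(3))
print(((np.array([.574,-.272,.42])-s['eef_pos'])@M/.02).round(2))
E
```

```text
clock: 1.6
eef_pos: [0.2698, 0.3158, 0.4645]
orientation: [-0.0, 0.525, 0.851, -0.0]
contact_force: [-0.5, -0.4, 0.0]
opening: 0.0856
gripper_force: 0.0
clock: 3.1
eef_pos: [0.3587, 0.1431, 0.4646]
orientation: [-0.0, 0.774, 0.633, -0.0]
contact_force: [-0.7, -0.1, -1.0]
opening: 0.0857
gripper_force: 0.0
3.1 [0.35873606 0.14311778 0.46459929] [[ 0.198  0.98  -0.   ]
 [ 0.98  -0.198  0.   ]
 [ 0.    -0.    -1.   ]]
[-18.21  14.66   2.23]
```

```bash
python3 -m crank '[[0,-1,0.8,0,0],[0,-1,0.8,0,0],[0,-1,0.8,0,0],[0,-1,0.8,0,0],[0,-1,0.8,0,0],[0,-1,0.8,0,0],[0,-1,0.8,0,0],[0,-1,0.8,0,0],[0,-1,0.8,0,0],[0,-1,0.8,0,0],[0,-1,0.8,0,0],[0,-1,0.8,0,0]]'
python3 -m crank '[[0,-1,0.8,0,0],[0,-1,0.8,0,0],[0,-1,0.8,0,0],[0,-1,0.8,0.5,0],[0,-1,0.8,0.5,0],[0,-1,0.8,0.5,0],[0,-0.2,0.3,0.5,0],[0,0,0,0,0],[0,0,0,0,0]]'
python3 - <<'E'
from h import *
from bench import status,cams
import cv2
s=status.observe();c=cams.get_calibration('wrist');im=cams.capture('wrist');cv2.imwrite('pics/w1.png',im[:,:,::-1])
print(s['clock'],s['eef_pos'])
v=np.load('pose.npy');print(proj(c,world(v,[[102,-120,124],[95,-105,124],[109,-105,124],[109,-135,124],[95,-135,124],[90,-65,60],[90,-65,0]])).round(1))
E
```

```text
clock: 4.6
eef_pos: [0.5, -0.1302, 0.4646]
orientation: [-0.0, 0.774, 0.634, -0.0]
contact_force: [-0.7, -0.6, -0.2]
opening: 0.0855
gripper_force: 0.0
clock: 5.72
eef_pos: [0.575, -0.271, 0.4252]
orientation: [0.0, 0.774, 0.634, 0.0]
contact_force: [0.4, 0.3, 0.4]
opening: 0.0851
gripper_force: 0.0
5.725 [ 0.57498726 -0.27101652  0.4251733 ]
[[281.3 200.9]
 [272.3 182.4]
 [290.3 182.4]
 [289.9 218.8]
 [272.5 218.8]
 [268.4 123. ]
 [270.5 118.6]]
```

View pics/w1.png

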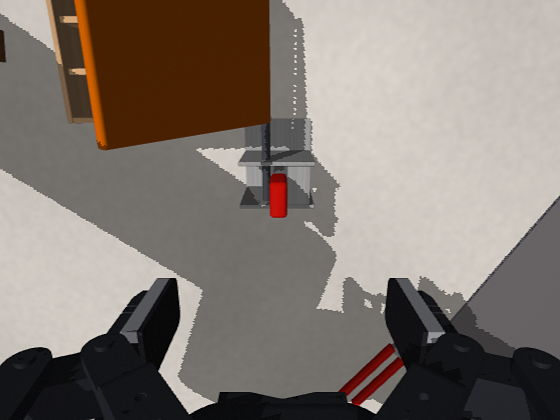

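The wrist view puts the tab at about (278,200), within 3 px of the prediction (about 2 mm towards tool −y), and aligned in yaw. Next I descend and close.

```bash
python3 -m crank '[[0,0,-0.1,1,0],[0,0,0,1,0],[0,0,0,1,0],[0,0,0,1,0],[0,0,0,1,0],[0,0,0,1,0],[0,0,0,1,0],[0,0,0,0.6,0],[0,0,0,0.5,0],[0,0,0,0,0],[0,0,0,0,0]]'
python3 -m crank '[[0.5,0,0,0,0],[1,0,0,0,0],[1,0,0,0,0],[1,0,0,0,0],[1,0,0,0,0],[1,0,0,0,0],[1,0,0,0,0],[1,0,0,0,0]]'
```

```text
clock: 7.15
eef_pos: [0.5733, -0.2716, 0.2633]
orientation: [0.0, 0.774, 0.633, 0.0]
contact_force: [-0.1, -0.4, 0.7]
opening: 0.0856
gripper_force: 0.0
clock: 8.15
eef_pos: [0.5725, -0.2715, 0.2629]
orientation: [-0.001, 0.774, 0.633, -0.001]
contact_force: [-6.7, 1.2, 6.3]
opening: 0.0129
gripper_force: 58.7
```

```bash
python3 -m crank '[[1,0,0,-0.4,0],[1,0,0,-0.4,0],[1,0,0,-0.4,0],[1,0,0,-0.4,0],[1,0,0,-0.4,0],[1,0,0,-0.25,0],[1,0,0,0,0]]'; python3 -m crank '[[1,0,0,-0.05,0],[1,0,0,-0.05,0],[1,0,0,0,0]]'; python3 -m crank '[[1,0,0,-0.05,0],[1,0,0,-0.05,0],[1,0,0,0,0]]'
```

```text
clock: 9.02
eef_pos: [0.5725, -0.2715, 0.308]
orientation: [-0.001, 0.774, 0.633, -0.001]
contact_force: [-7.4, 1.3, -0.9]
opening: 0.0131
gripper_force: 62.0
clock: 9.4
eef_pos: [0.5726, -0.2714, 0.3081]
orientation: [-0.001, 0.774, 0.633, -0.001]
contact_force: [-3.8, -2.6, -21.4]
opening: 0.013
gripper_force: 58.9
clock: 9.78
eef_pos: [0.5725, -0.2714, 0.3083]
orientation: [-0.002, 0.774, 0.633, -0.001]
contact_force: [0.5, -5.3, -38.6]
opening: 0.0132
gripper_force: 59.5
```

The stay is at its upper stop. I'll relax the command, release and rise.

```bash
python3 -m crank '[[1,0,0,0.2,0],[1,0,0,0,0],[0,0,0,0,0],[0,0,0,0,0],[0,0,0,0,0],[0,0,0,0,0],[0,0,0,0,0],[0,0,0,0,0]]'
python3 -m crank '[[0,0,0,-1,0],[0,0,0,-1,0],[0,0,0,-1,0],[0,0,0,-1,0],[0,0,0,-1,0],[0,0,0,-1,0],[0,0,0,-1,0],[0,0,0,0,0],[0,0,0,0,0]]'
python3 - <<'E'
from h import *
from bench import status,cams
import cv2
v=np.load('pose.npy')
im=cams.capture('scene')[:,:,::-1];
cv2.imwrite('pics/s2.png',im)
c=cams.get_calibration('scene')
print(proj(c,world(v,[[102,-120,z] for z in(88,124,133,169)])).round(1))
hsv=cv2.cvtColor(im,cv2.COLOR_BGR2HSV)
m=((hsv[...,0]<6)|(hsv[...,0]>174))&(hsv[...,1]>200)&(hsv[...,2]>90);m[:,:130]=0;m[:,200:]=0
y,x=np.nonzero(m);print(x.min(),x.max(),y.min(),y.max(),x.mean(),y.mean()) if len(x) else print('none')
s=status.observe();M=q2R(s['orientation']);print(s['eef_pos'])
E
```

```text
clock: 10.78
eef_pos: [0.5731, -0.2715, 0.3077]
orientation: [0.0, 0.774, 0.633, 0.0]
contact_force: [0.1, -0.5, -0.7]
opening: 0.0853
gripper_force: 0.0
clock: 11.9
eef_pos: [0.573, -0.2715, 0.4467]
orientation: [-0.001, 0.774, 0.633, -0.0]
contact_force: [1.0, -0.1, 0.1]
opening: 0.0858
gripper_force: 0.0
[[164.5 227.6]
 [160.1 218. ]
 [158.9 215.5]
 [154.  204.9]]
148 167 203 213 156.59550561797752 205.57303370786516
[ 0.57298797 -0.27149954  0.44653795]
```

View pics/s2.png

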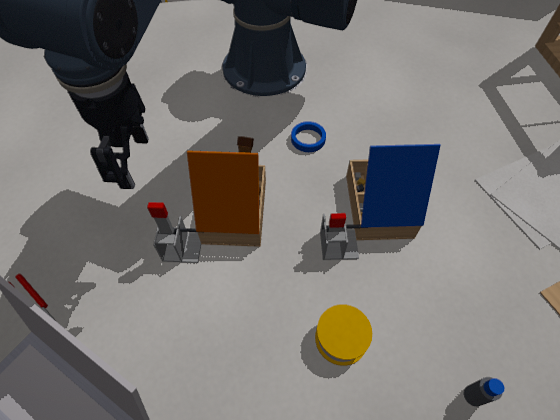

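The stay is up with its bar visible (tab now near (157,210)), the blue drawer is untouched and the lid is still open. Next I close the fingers and go to the outer side of the lid near its free edge.

```bash
python3 -m crank '[[1,1,-0.2,0,0],[1,1,-0.4,0,0],[1,1,-0.5,0,0],[1,1,-0.5,0,0],[1,1,-0.4,0,0],[1,0,0,1,0],[1,0,0,1,0],[1,0,0,1,0],[1,0,0,0.7,0],[1,0,0,0,0],[1,0,0,0,0]]'
python3 -m crank '[[1,0,-0.3,0,0],[1,0,-0.3,0,0],[1,0,-0.3,0,0],[1,0,0,0,0]]'
python3 - <<'E'
from h import *
from bench import status
s=status.observe();v=np.load('pose.npy')
d=s['eef_pos']-[v[0],v[1],.173];c,n=np.cos(v[2]),np.sin(v[2])
print('tip in drawer mm',1000*np.array([c*d[0]+n*d[1],-n*d[0]+c*d[1],d[2]]))
E
```

```text
clock: 13.32
eef_pos: [0.5539, -0.1655, 0.3745]
orientation: [0.001, 0.774, 0.633, 0.0]
contact_force: [0.0, -0.9, 0.2]
opening: -0.0003
gripper_force: 0.0
clock: 13.82
eef_pos: [0.5357, -0.162, 0.3739]
orientation: [0.0, 0.774, 0.633, 0.0]
contact_force: [0.7, -0.7, -0.2]
opening: -0.0001
gripper_force: 0.0
tip in drawer mm [ 41.91223519 -19.65527545 200.87605939]
```

```bash
python3 -m crank '[[1,0,-0.5,0.25,0],[1,0,-0.5,0.25,0],[1,0,-0.45,0.3,0],[1,0,-0.45,0.35,0],[1,0,-0.4,0.4,0],[1,0,-0.4,0.4,0],[1,0,-0.35,0.45,0],[1,0,-0.35,0.45,0]]'
python3 -m crank '[[1,0,-0.28,0.5,0],[1,0,-0.28,0.5,0],[1,0,-0.2,0.52,0],[1,0,-0.2,0.52,0],[1,0,-0.1,0.47,0],[1,0,-0.1,0.47,0]]'
python3 - <<'E'
from h import *
from bench import status,cams
import cv2
s=status.observe();v=np.load('pose.npy')
d=s['eef_pos']-[v[0],v[1],.173];c,n=np.cos(v[2]),np.sin(v[2])
print('tip in drawer mm',1000*np.array([c*d[0]+n*d[1],-n*d[0]+c*d[1],d[2]]))
cv2.imwrite('pics/sd3.png',cams.capture('side')[:,:,::-1])
E
```

```text
clock: 14.82
eef_pos: [0.4689, -0.1485, 0.316]
orientation: [-0.0, 0.774, 0.633, -0.0]
contact_force: [1.6, -1.4, 0.8]
opening: 0.0001
gripper_force: 0.7
clock: 15.58
eef_pos: [0.4465, -0.1439, 0.2564]
orientation: [-0.0, 0.774, 0.633, -0.0]
contact_force: [-0.2, -0.8, 2.1]
opening: 0.0001
gripper_force: 0.7
tip in drawer mm [-49.04470777 -19.85523525  83.42681673]
```

View pics/sd3.png

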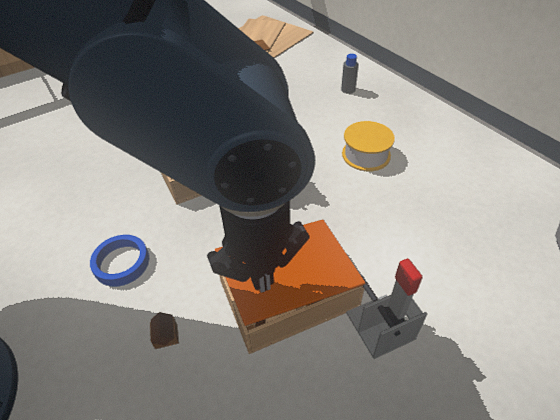

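The lid is nearly shut under the fingertips, and the orange tab is still up at (407,275). I'll press on until it resists.

```bash
python3 -m crank '[[1,0,-0.05,0.4,0],[1,0,0,0.3,0],[1,0,0,0.2,0],[1,0,0,0,0]]'; python3 -m crank '[[1,0,0,0.1,0],[1,0,0,0.1,0],[1,0,0,0,0]]'
```

```text
clock: 16.12
eef_pos: [0.4457, -0.1438, 0.2397]
orientation: [-0.0, 0.774, 0.633, -0.0]
contact_force: [-5.2, 1.4, 13.2]
opening: 0.0003
gripper_force: 7.0
clock: 16.5
eef_pos: [0.4458, -0.1438, 0.2386]
orientation: [0.0, 0.774, 0.633, 0.0]
contact_force: [-22.1, 6.3, 68.4]
opening: -0.0001
gripper_force: 34.1
```

```bash
python3 -m crank '[[1,0,0,-0.3,0],[1,0,0,-0.6,0],[1,0,0,-1,0],[1,0,0,-1,0],[1,0,0,-1,0],[1,0,0,-1,0],[1,0,0,-1,0],[1,0,0,-1,0],[1,0,0,-1,0],[1,0,0,-1,0],[1,0,0,0,0],[1,0,0,0,0]]'
python3 - <<'E'
from h import *
from bench import cams
import cv2
cv2.imwrite('pics/e1.png',np.hstack([cams.capture(n)[:,:,::-1] for n in('scene',)]))
E
```

```text
clock: 18.0
eef_pos: [0.4455, -0.1437, 0.4124]
orientation: [-0.0, 0.774, 0.633, -0.0]
contact_force: [0.6, -0.7, 1.2]
opening: -0.0
gripper_force: 0.0
```

View pics/e1.png

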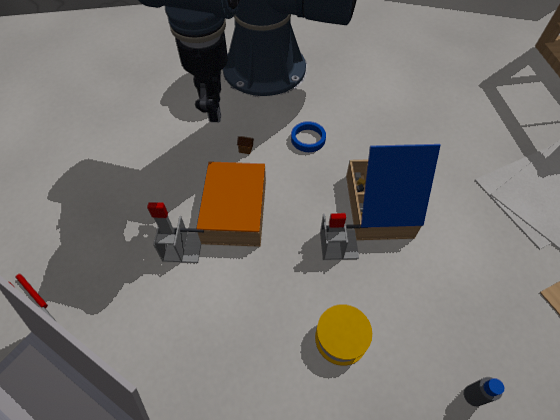

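The orange lid lies flat on its rim, its stay is still up (tab at (157,210)), and the blue lid and tab (337,220) have not moved. The arm is clear, so I'm handing in.

```bash
python3 -c "
from bench import job
print(job.hand_in())"
```

```text
the job is handed in; nothing more can be done
None
```

I lifted the orange drawer's stay to its upper stop and it stayed up when released. I then pressed the orange lid fully shut, left the blue drawer untouched, and handed the job in about 18 s into the 48 s limit.

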